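# Drive the shear pin out of a sprocket hub and catch it

## Robot

A 6-joint arm with a two-finger parallel gripper is mounted at the origin on the work surface. World frame = base frame: x ahead of the robot, y to its left, z up, the work surface at z = 0. Lengths are in m, angles in rad, forces in N, time in s.
With the tool pointing down it reaches from about 0.3 to 0.95 m from the base axis. Payload 3.1 kg.
Tool frame: the origin (TCP) lies midway between the tips of the shut fingers; the grasp point (between the pads) lies robot.tcp_to_grasp behind it (robot.tcp_to_grasp is the distance from the TCP to the grasp point, in m); x points along the fingers, y is the direction in which the jaws open and shut, and the axes are right-handed (so a half turn about x gives the same grasp; the last joint's range is limited). The gripper opens to 85 mm and grips with 20 to 120 N. Pads are 22 mm wide; open, the fingers measure 114 mm over their backs; the gripper's body (76 mm by 85 mm) begins 54 mm behind the grasp point. The pads swing forward as they close: fully open they stand 13 mm farther back than shut.
Start: joints at [1.136, 0.308, 1.634, -0, 1.2, -0.07], TCP at [0.223, 0.584, 0.231] pointing down, gripper open.
Joint ranges: [-3.06, 3.06], [-0.79, 1.96], [0.05, 2.63], [-1.19, 4.34], [0.05, 2.64], [-2.94, 2.94]. Speed limits (rad/s): [2.79, 2.79, 3.14, 3.14, 3.14, 3.14].

## Interface

Orientations are given as a unit quaternion [x, y, z, w].
In Python, from rig import robot, effector, ik, sensors, viewer, order gives the robot as it stands. Calls block until the motion is done:
- robot.reach(position, orientation): joint-space move of the TCP to a pose.
- robot.move_straight(position, frame=None, max_speed=0.15, threshold=None): straight line of the TCP; frame=None keeps the orientation; max_speed is the mean speed in m/s. With threshold (N) it stops when the force on the tool has changed by that much, and returns True; else False.
- robot.set_joints(angles): joint-space move.
- effector.gripper_to(opening, f_grip=None): opening from 0.0 (shut) to 1.0 (fully open); f_grip is the grip in N (None keeps the last); returns when the fingers have stopped.
- robot.pause(seconds).
- ik(position, orientation): joint angles nearest the present ones, or None.
- sensors.state(): the state.
- viewer.grab_frame(name): name is "scene" or "top" or "wrist"; returns (picture, depth): 400x640x3 uint8, red, green, blue; 400x640 float32, m along the optical axis (not along the pixel's ray), 0 where there is no reading.
- viewer.camera_model(name): a dict with "K" (3x3 intrinsics, pixels), "k1" (the pictures are not rectified: a ray, as slopes to the right and down, at radius r is drawn at 1 + k1 r^2 times it, then the intrinsics apply), "R" (3x3) and "t" (3): a world point X has camera coordinates R X + t; the wrist camera has in their place "T_tool_cam" (4x4, takes a point from camera to tool coordinates, whose origin is the TCP and whose axes are the tool frame's). Camera axes: x right, y down, z forward; pixel columns grow to the right and rows downward; lengths in m; the calibration is good to about 2 mm. A picture is of the moment at which its call begins: read the wrist's pose just before it. camera_model takes no time and is no camera call.
A pose or a line that the arm cannot do raises robot.Unreachable and nothing moves.
- order.hand_in(): hands the job in, once; it reports no verdict.
The state is a dict: "clock": time; "joint_positions": joint angles; "dq": joint speeds; "joint_efforts": joint torques, N m; "ee_pos": TCP position; "tool_rot": TCP orientation; "ft_force": force on the tool from outside, world axes, zero at the start; "ft_torque": the same for the moment, N m; "width": opening from 0.0 (shut) to 1.0 (fully open).
Only numpy, scipy, OpenCV 4.12 (cv2) and the standard library are available. Lean on these libraries where they do the work, as an engineer would, in place of code of your own. Each camera call takes 0.05 s, during which the arm holds its last target.

## Task

The brass shear pin in the sprocket hub has to come out: bring the steel parts tray underneath the hub, then take the blue punch from the rack and push the pin right down through its hole with it, so that it drops into the tray and never onto the bench. Put the blue punch back in its empty place in the rack, fully down, and leave the other tools where they are.

Things in the scene. Friction and masses are not known exactly. Their poses are not given: they have to be found in the camera images.
- job: Fixed work piece: a steel shaft, 30 mm thick, 260 mm long, lying level along this frame's x axis, centre line 93 mm above the bench, clamped in two V-blocks, with a chain sprocket on it. Origin on the bench straight below the pin's hole. V-blocks 40 (x) by 70 (y) mm, centred at x = +-85 mm, 130 mm clear between them; their clamps reach 148 mm up and y = +-44 mm.
- sprocket_mid (a point): Centre of the sprocket's toothed disc (86 mm across, 7 mm thick, upright, facing along the shaft), 33.5 mm from the pin's hole along the job's +x, on the shaft's centre line; its teeth reach from 50 to 136 mm above the bench.
- bore_top (a point): Centre of the upper mouth of the pin's hole, on the very top of the sprocket's grey hub, 116 mm above the bench. The hub is a round collar 46 mm in diameter, from x = -25 to +30 mm in the job's frame. The hole is vertical, goes straight through hub and shaft, is 46 mm deep and about 10.8 mm wide.
- bore_exit (a point): Centre of the lower mouth of that hole, on the underside of the hub, 70 mm above the bench: the free height there for the tray.
- pin: Brass shear pin, a rod 10 mm in diameter, 46 mm long, 30 g, upright in the hole; origin at the centre of its lower end, z axis along it. At the start its top stands 2 to 5 mm above the hub. Tight: it moves only under a steady push of about 5 to 12 N, stays where left, and comes free and drops when its top is some 36 to 40 mm below the hub's top; push to 44 mm to be sure.
- pin_mid (a point): Middle of the pin's length.
- tray: Loose open steel parts tray, 80 (x) by 190 (y) by 28 mm high, about 0.3 kg; floor 3 mm, rolled rim 8 mm thick centred 4 mm in from the outside; 64 by 174 mm clear between the rims. Origin under its centre. It starts left or right of the work piece, its length (y) pointing roughly at the hub, and slides lengthwise along the job's y axis into the gap between the V-blocks.
- rack: Fixed wooden punch rack, 60 (x) by 150 (y) by 70 mm high, origin under its centre on the bench, on the other side of the work piece from the tray. Three vertical square holes 11 mm wide with bevelled mouths, at y = -45, 0 and +45 mm on its middle line, right through it, each holding a punch; which is where varies.
- punch_blue: Pin punch with a blue sleeve, steel, 0.1 kg, upright, tip down, in one rack hole. Origin at the centre of its flat tip, z axis up along it. Shank 7 mm in diameter from the tip to 60 mm, then a round body 14 mm in diameter up to the flat head at 130 mm. In the rack its shoulder rests on the rack's top, the tip 10 mm above the bench.
- punch_red: Centre punch with a red sleeve, pointed, otherwise sized like the blue one (14 mm body, same height, origin at the tip), in another rack hole. Not to be used.
- punch_yellow: Starter punch with a yellow sleeve, tapered, otherwise sized like the blue one, in another rack hole. Not to be used.
- drill: Red and black cordless drill standing on its battery beyond the work, about 195 mm tall, 1.5 kg, origin at the bottom centre. Not to be used.
- hammer: Hammer lying on the bench beyond the work, 260 mm long, its length along its x axis. Not to be used.
Not all that is in view belongs to the job. What is meant by the rack is not turquoise, and is the larger of those in its own colour.

How it is judged:
By the outcome, as a careful person would: the job done as asked, in the order asked, and still so for the second after the job is handed in, with the robot touching nothing.
It also fails if it takes over 72 s, if anything falls off the work surface, if the arm or the gripper's body presses on something with over 40 N, if the wrist force passes 120 N, or if a joint passes its speed limit or range.

## Working session

There is one attempt and no reset: what is moved stays moved. The work goes in short steps, each a Python script; the robot and the scene stay as the last script left them, time stands still between calls to the robot, and variables do not carry over. Pictures are saved under pics/ and viewed, and the job is handed in when it is done.

```bash
ls; mkdir -p pics
python3 - <<'E'
from rig import robot, effector, ik, sensors, viewer, order
import cv2,numpy as np
for n in("scene","top","wrist"):
    p,d=viewer.grab_frame(n); cv2.imwrite(f"pics/{n}0.png",p[:,:,::-1]); np.save(f"pics/{n}0.npy",d)
    print(n,viewer.camera_model(n))
print(sensors.state(),robot.tcp_to_grasp)
E
```

```text
pics
scene {'K': array([[509.87251498,   0.        , 317.42405933],
       [  0.        , 509.87251498, 199.97219202],
       [  0.        ,   0.        ,   1.        ]]), 'k1': 0.03543952139309739, 'R': array([[-0.87662933,  0.48112587,  0.00623795],
       [ 0.37699601,  0.69484117, -0.61242939],
       [-0.29899001, -0.53452189, -0.79050068]]), 't': array([ 0.48507723, -0.15538318,  1.54856773])}
top {'K': array([[473.57905475,   0.        , 329.60245477],
       [  0.        , 473.57905475, 198.81735194],
       [  0.        ,   0.        ,   1.        ]]), 'k1': -0.018769504862136084, 'R': array([[-0.01040982, -0.99975873,  0.01934224],
       [-0.99798832,  0.00917775, -0.06273019],
       [ 0.06253753, -0.01995634, -0.99784307]]), 't': array([-6.51761098e-04,  5.32756308e-01,  1.29821221e+00])}
wrist {'K': array([[346.03403074,   0.        , 320.75181067],
       [  0.        , 346.03403074, 198.40329278],
       [  0.        ,   0.        ,   1.        ]]), 'k1': 0.019854396434031432, 'T_tool_cam': array([[-4.06360603e-04, -2.80905113e-01,  9.59735460e-01,
        -1.42333976
[... 257 characters left out ...]
00]])}
{'clock': 0.15, 'joint_positions': array([ 1.13626520e+00,  3.08833683e-01,  1.63486596e+00,  3.16941447e-05,
        1.19972171e+00, -6.96969669e-02]), 'dq': array([-1.37034833e-03, -2.04093733e-03, -3.38139759e-03,  1.82843059e-03,
       -4.61472009e-04, -6.62909786e-05]), 'joint_efforts': array([ 3.85964977e-04, -4.15795040e+01, -2.77148885e+01,  1.82736301e-05,
        5.96698170e-03,  1.04132732e-05]), 'ee_pos': array([0.22274177, 0.58327759, 0.23030647]), 'tool_rot': array([ 0.12765463,  0.69554489, -0.12890162,  0.69520211]), 'ft_force': array([1.63268082, 0.07717759, 0.18753892]), 'ft_torque': array([ 0.00340132, -0.00804875,  0.05240935]), 'width': 1.0019419182508797} 0.0187
```

View pics/scene0.png

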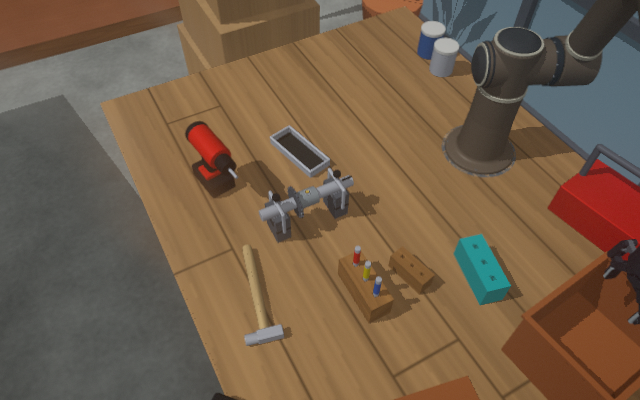

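View pics/top0.png

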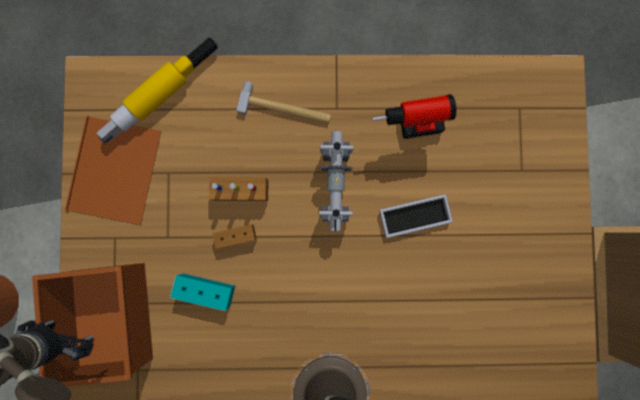

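View pics/wrist0.png

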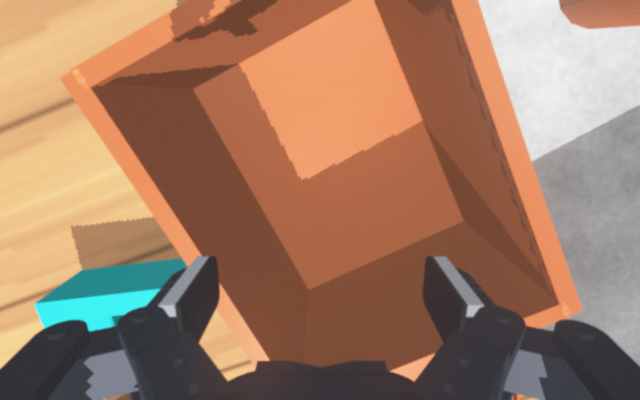

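Scene: the brown block at top-view (238,190) holds three punches. Other candidates are the smaller brown block (235,237) and the turquoise one (203,292). The tray is at (415,216), with the work at (336,185).

```bash
cat > h.py <<'E'
from rig import robot, effector, ik, sensors, viewer, order
import cv2,numpy as np
from scipy.spatial.transform import Rotation as Ro
def cam(n,pose=None):
    m=viewer.camera_model(n); K=m["K"]; D=np.array([m["k1"],0,0,0.])
    if n=="wrist":
        p,q=pose; T=np.eye(4); T[:3,:3]=Ro.from_quat(q).as_matrix(); T[:3,3]=p
        T=T@m["T_tool_cam"]; return K,D,T[:3,:3],T[:3,3]
    return K,D,m["R"].T,-m["R"].T@m["t"]
def ray(c,uv):
    K,D,R,o=c; x=cv2.undistortPoints(np.array(uv,float).reshape(-1,1,2),K,D)[:,0]
    return o,(R@np.c_[x,np.ones(len(x))].T).T
def onz(c,uv,z):
    o,d=ray(c,uv); return o+d*((z-o[2])/d[:,2])[:,None]
def proj(c,X):
    K,D,R,o=c; Xc=(R.T@(np.atleast_2d(X)-o).T).T
    return cv2.projectPoints(Xc,np.zeros(3),np.zeros(3),K,D)[0][:,0]
def down(yaw):
    # tool x down, tool y at angle yaw in world xy
    y=np.array([np.cos(yaw),np.sin(yaw),0]);x=np.array([0,0,-1.]);z=np.cross(x,y)
    return Ro.from_matrix(np.c_[x,y,z]).as_quat()
def snap(n,name):
    s=sensors.state(); p,d=viewer.grab_frame(n)
    cv2.imwrite(f"pics/{name}.png",p[:,:,::-1]); np.savez(f"pics/{name}.npz",d=d,p=s["ee_pos"],q=s["tool_rot"]); return p,d
def yawof(q):
    y=Ro.from_quat(q).as_matrix()[:,1]; return np.arctan2(y[1],y[0])
E
python3 - <<'E'
import cv2
a=cv2.imread("pics/top0.png");b=cv2.imread("pics/scene0.png")
c=cv2.resize(a[120:260,200:460],None,fx=3,fy=3,interpolation=2);cv2.imwrite("pics/c1.png",c)
c=cv2.resize(b[120:320,240:440],None,fx=3,fy=3,interpolation=2);cv2.imwrite("pics/c2.png",c)
from h import *
c=cam("top")
for n,uv,z in[("rackA",(238,190),.07),("hub",(336,181),.11),("tray",(415,217),.028),("shaft+x",(337,134),.108),("shaft-x",(336,229),.108),("smallrack",(235,237),.05)]: print(n,onz(c,[uv],z))
print(yawof(sensors.state()["tool_rot"]))
E
```

```text
rackA [[0.55511591 0.23854531 0.07      ]]
hub [[ 0.57289324 -0.02103774  0.11      ]]
tray [[ 0.47961711 -0.24064633  0.028     ]]
shaft+x [[ 0.69617176 -0.02510601  0.108     ]]
shaft-x [[ 0.44901221 -0.01970929  0.108     ]]
smallrack [[0.43027494 0.2498625  0.05      ]]
1.2059507935351714
```

View pics/c1.png

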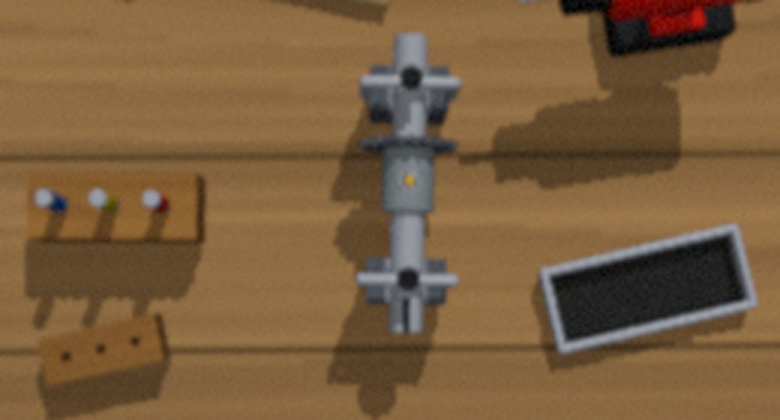

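View pics/c2.png

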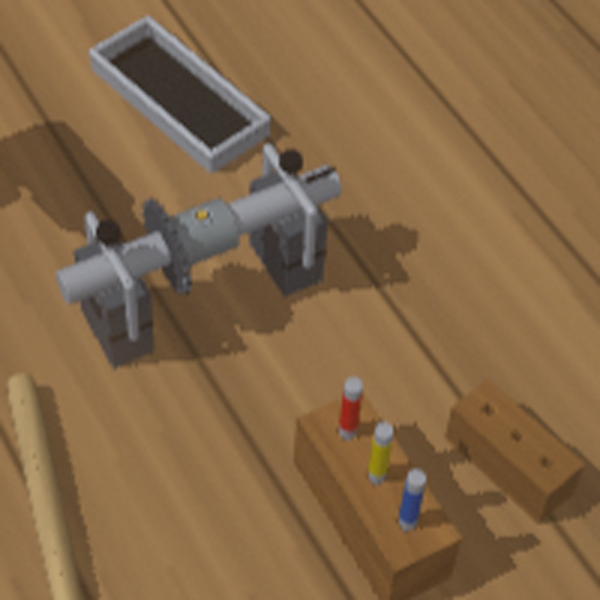

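Top crop: the blue punch is at the +y end of the large brown rack, about (216,187) in the full image, so that rack matches the description. The pin is at about (336.5,180.5), and the sprocket is on the +x side. The tray is turned by about 13°. Next I'll measure the tray, then look at the rack and hub with the wrist camera.

Run:
```python
from h import *
a=cv2.imread("pics/top0.png");c=cam("top")
hsv=cv2.cvtColor(a,cv2.COLOR_BGR2HSV)
m=((hsv[...,1]<60)&(hsv[...,2]>80)).astype(np.uint8)*255
m[:,:375]=0;m[:,460:]=0;m[:185]=0;m[250:]=0
cs,_=cv2.findContours(m,cv2.RETR_EXTERNAL,cv2.CHAIN_APPROX_NONE)
k=max(cs,key=cv2.contourArea);w=onz(c,k[:,0].astype(float),.028)
r=cv2.minAreaRect((w[:,:2]*1000).astype(np.float32));print("tray",r, cv2.boxPoints(r))
# shaft axis from depth of top
o=onz(c,[(337,134),(336,229)],.108);print(o)
pm=((hsv[...,0]>18)&(hsv[...,0]<32)&(hsv[...,1]>120)&(hsv[...,2]>150)).astype(np.uint8);pm[:,:325]=0;pm[:,348:]=0;pm[:170]=0;pm[192:]=0
v,u=np.nonzero(pm);print(u.mean(),v.mean(),onz(c,[(u.mean(),v.mean())],.1195))
s=sensors.state();p=s["ee_pos"]
robot.move_straight(p+[0,0,.1],max_speed=.3)
robot.reach([0.555,.22,.30],down(0)); p,_=snap("wrist","w1")
robot.reach([0.573,-.05,.30],down(0)); snap("wrist","w2"); print(sensors.state()["clock"],sensors.state()["ee_pos"])
```

```text
tray ((483.0665283203125, -242.596435546875), (82.46907043457031, 192.07427978515625), 12.632877349853516) [[ 421.8266  -157.90234]
 [ 463.83386 -345.32678]
 [ 544.30646 -327.29053]
 [ 502.2992  -139.86609]]
[[ 0.69617176 -0.02510601  0.108     ]
 [ 0.44901221 -0.01970929  0.108     ]]
336.0 179.71428571428572 [[ 0.57525321 -0.02075241  0.1195    ]]
3.575 [ 0.57316245 -0.04849433  0.30005091]
```

View pics/w1.png

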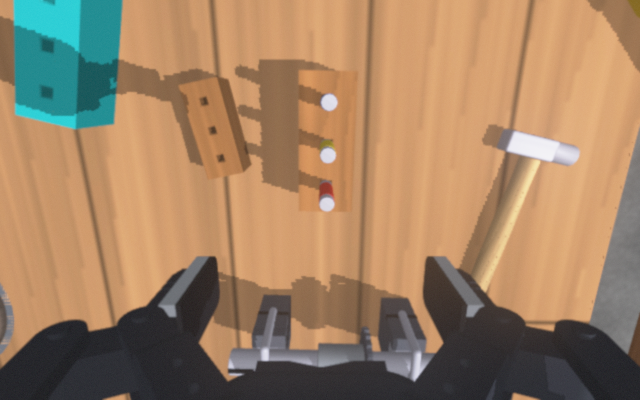

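View pics/w2.png

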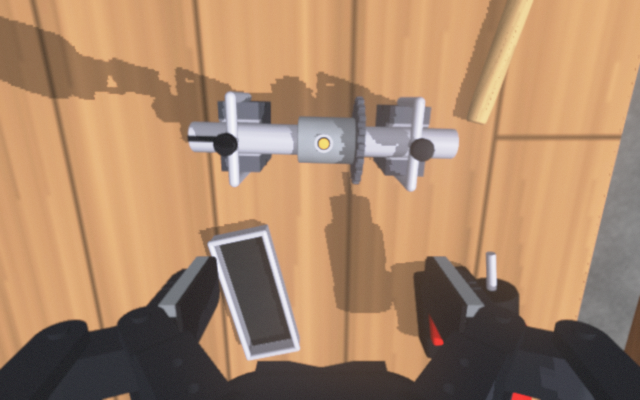

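w1 shows the rack, with punch heads blue at (329,102), yellow at (328,156) and red at (327,204). The order is confirmed, with red nearest the work. w2 shows the pin at (323,143), the shaft ends at x≈190 and 457, and the sprocket to the right (+x).

Run:
```python
from h import *
import cv2
def L(n):
    z=np.load(f"pics/{n}.npz");return cv2.imread(f"pics/{n}.png"),cam("wrist",(z["p"],z["q"]))
a,c=L("w1");hsv=cv2.cvtColor(a,cv2.COLOR_BGR2HSV)
m=((hsv[...,1]<50)&(hsv[...,2]>150)).astype(np.uint8)
m[:85]=0;m[215:]=0;m[:,:300]=0;m[:,:][:,352:]=0
n,_,st,ce=cv2.connectedComponentsWithStats(m)
for i in range(1,n):
    if st[i,4]>30: print("head",ce[i],st[i,4],onz(c,[ce[i]],.14))
# rack edges top face corners rough
print("rackcorners",onz(c,[(299,70),(357,72),(351,211),(299,211)],.07)[:,:2])
a,c=L("w2");hsv=cv2.cvtColor(a,cv2.COLOR_BGR2HSV)
m=((hsv[...,0]>15)&(hsv[...,0]<35)&(hsv[...,1]>120)&(hsv[...,2]>120)).astype(np.uint8)
m[:130]=0;m[157:]=0;m[:,:310]=0;m[:,337:]=0
v,u=np.nonzero(m);print("pin",u.mean(),v.mean(),len(u),onz(c,[(u.mean(),v.mean())],.1195))
cv2.imwrite("pics/c3.png",cv2.resize(a[80:200,180:470],None,fx=2.75,fy=2.75,interpolation=2))
```

```text
head [328.61802575 101.85407725] 233 [[0.56250907 0.28765395 0.14      ]]
head [327.50251256 154.8040201 ] 199 [[0.56190882 0.24298346 0.14      ]]
head [326.45454545 203.48295455] 176 [[0.56128332 0.19828321 0.14      ]]
rackcorners [[0.53387181 0.31757566]
 [0.59244051 0.31578089]
 [0.59036846 0.16787766]
 [0.53146258 0.16775622]]
pin 323.45882352941175 143.16470588235293 85 [[ 0.57704178 -0.0192438   0.1195    ]]
```

View pics/c3.png

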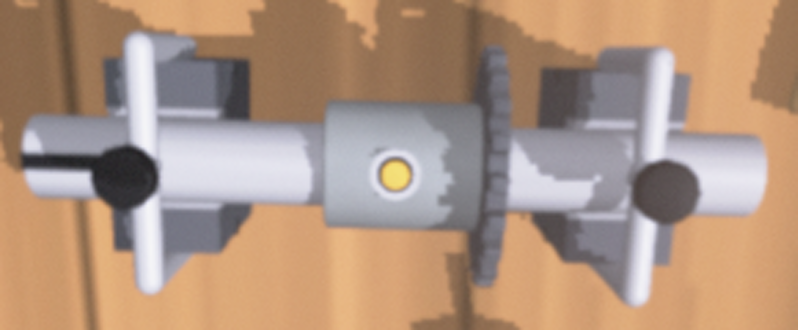

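Run:
```python
from h import *
q=down(-1.350)
effector.gripper_to(.5)
robot.reach([.505,-.330,.17],q)
print(robot.move_straight([.505,-.330,.010],max_speed=.15,threshold=10))
snap("wrist","w3");s=sensors.state();print(s["ee_pos"],s["ft_force"],s["width"],s["clock"])
```

```text
False
[ 0.50607172 -0.330755    0.01132285] [ 0.858871   -0.16329017  0.31350121] 0.5005152095270204 6.5333
```

View pics/w3.png

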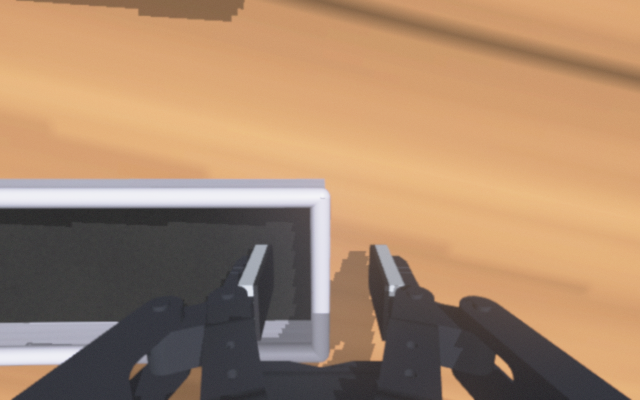

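The jaws straddle the tray's end wall, which runs along column 320 between pads at columns 262 and 380. I'll grip and slide.

Run:
```python
from h import *
effector.gripper_to(0,f_grip=60)
s=sensors.state();print(s["width"],s["ft_force"])
z=s["ee_pos"][2]
q=down(-1.592)
print(robot.move_straight([.5696,-.326,z],q,max_speed=.08,threshold=30))
print(sensors.state()["ft_force"])
print(robot.move_straight([.5738,-.131,z],max_speed=.12,threshold=30))
s=sensors.state();print(s["ee_pos"],s["ft_force"],s["width"],s["clock"])
snap("top","t1");snap("scene","s1");snap("wrist","w4")
import cv2
a=cv2.imread("pics/t1.png")[120:260,260:460];b=cv2.imread("pics/s1.png")[100:270,230:430]
cv2.imwrite("pics/c4.png",np.hstack([cv2.resize(a,(400,280)),cv2.resize(b,(400,340))[:280]]))
```

```text
0.06171471948194075 [-1.58858068  0.56516306  4.35698843]
False
[0.00322254 0.1115183  1.74043631]
False
[ 0.57379586 -0.13075288  0.01086923] [-0.24801997  1.61620436  3.74113961] 0.06767638296803352 9.6917
```

View pics/c4.png

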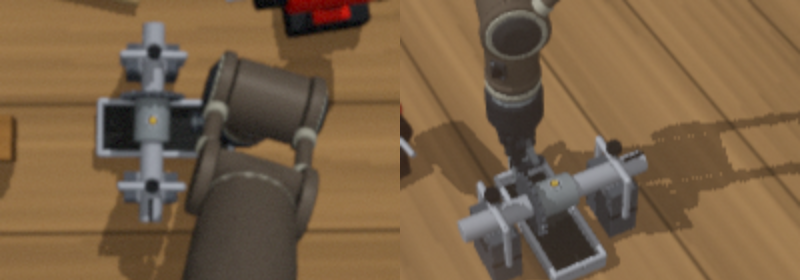

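View pics/w4.png

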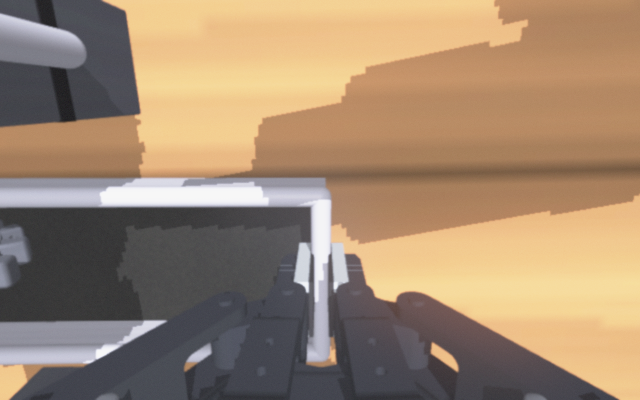

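The tray sits squarely in the gap below the hub. I'll release it and take matching relative wrist views of the pin and the blue punch so the calibration bias cancels.

Run:
```python
from h import *
effector.gripper_to(.4)
p=sensors.state()["ee_pos"]
robot.move_straight([p[0],p[1],.28],max_speed=.3)
def shot(o,name):
    robot.reach([o[0],o[1]-.075,o[2]+.15],down(0)); robot.pause(.1)
    p,_=snap("wrist",name); z=np.load(f"pics/{name}.npz");c=cam("wrist",(z["p"],z["q"]));print(z["p"])
    return cv2.cvtColor(p,cv2.COLOR_RGB2HSV),c,z["p"]
def pick(m,g,c,h):
    n,_,st,ce=cv2.connectedComponentsWithStats(m.astype(np.uint8))
    i=min([i for i in range(1,n) if st[i,4]>60],key=lambda i:np.hypot(*(ce[i]-g)))
    print("px",g,ce[i],st[i]);return onz(c,[ce[i]],h)[0]
o=np.array([.5765,-.0195,.1195]);h,c,p=shot(o,"w5")
P=pick((h[...,0]>15)&(h[...,0]<35)&(h[...,1]>120)&(h[...,2]>120),proj(c,o)[0],c,.1195);print("pin",P)
t=sensors.state()["clock"]
o=np.array([.5625,.2877,.14]);h,c,p=shot(o,"w6")
H=pick((h[...,1]<50)&(h[...,2]>150),proj(c,o)[0],c,.14);print("blue",H,t,sensors.state()["clock"])
import cv2 as v
cv2.imwrite("pics/c5.png",np.hstack([cv2.imread("pics/w5.png")[:300,180:460],cv2.imread("pics/w6.png")[:300,180:460]]))
```

```text
[ 0.57633106 -0.09455521  0.26903097]
px [319.31757931  91.05978527] [319.70422535  91.16901408] [314  85  13  13  71]
pin [ 0.57681091 -0.01958363  0.1195    ]
[0.56290595 0.21112849 0.28980341]
px [318.34384213  88.92804971] [318.50378788  89.46969697] [310  81  18  18 264]
blue [0.56262709 0.28728614 0.14      ] 12.7917 14.1167
```

View pics/c5.png

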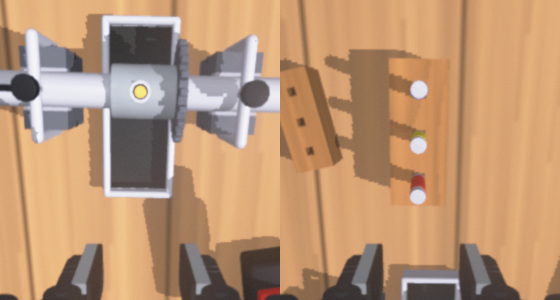

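Left half: the tray spans both sides under the hub, with the pin at (320,91). Right half: the blue punch is the farthest head at (318,89), and its blue sleeve was confirmed in crop c2. Now to grasp it.

Run:
```python
from h import *
q=down(-.014);x,y=.5626,.2873
robot.reach([x,y,.19],q)
print(robot.move_straight([x,y,.0963],max_speed=.1,threshold=8))
a=sensors.state()
effector.gripper_to(0,f_grip=70);robot.pause(.2)
s=sensors.state();print(a["ee_pos"],s["ee_pos"],a["ft_force"],s["ft_force"],s["ft_torque"],s["width"],s["clock"])
snap("wrist","w7");snap("scene","s7")
cv2.imwrite("pics/c7.png",np.hstack([cv2.resize(cv2.imread("pics/w7.png")[100:,160:480],(400,375)),cv2.resize(cv2.imread("pics/s7.png")[180:330,320:480],(400,375))]))
```

```text
False
[0.56335519 0.28763542 0.09717425] [0.56326121 0.28763842 0.09731703] [ 0.27836359 -1.30788562 -0.37430461] [-1.24150474  0.24823914  4.74836407] [0.00238044 0.13159036 0.06349025] 0.14744063225941423 16.2917
```

View pics/c7.png

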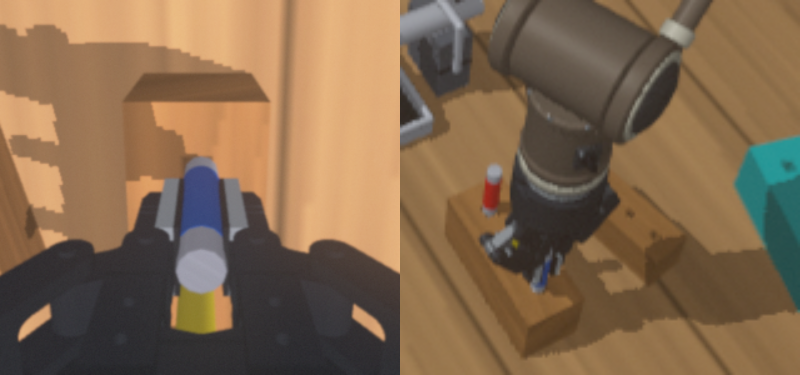

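```bash
cat >> h.py <<'E'
def goto(t,speed=.15,n=2,threshold=None):
    t=np.array(t,float);cmd=t.copy()
    r=robot.move_straight(cmd,max_speed=speed,threshold=threshold)
    for _ in range(n):
        e=t-sensors.state()["ee_pos"]
        if np.linalg.norm(e)<3e-4: break
        cmd=cmd+e; robot.move_straight(cmd,max_speed=.02)
    return cmd
E
python3 - <<'E'
from h import *
s=sensors.state();x,y,z=s["ee_pos"]
robot.move_straight([x,y,.20],max_speed=.12)
robot.move_straight([x,y,.255],max_speed=.2)
goto([.5775,-.0193,.255],.2,0)
cmd=goto([.5775,-.0193,.2163],.1,3)   # tip .130
robot.pause(.2)
s=sensors.state();print(cmd,s["ee_pos"],s["tool_rot"],yawof(s["tool_rot"]),s["ft_force"],s["width"],s["clock"])
snap("wrist","w8");snap("scene","s8");snap("top","t8")
cv2.imwrite("pics/c8.png",np.hstack([cv2.resize(cv2.imread("pics/w8.png")[:300,200:440],(400,500)),cv2.resize(cv2.imread("pics/s8.png")[160:235,280:340],(400,500),interpolation=2)]))
E
```

```text
[ 0.57759761 -0.01930015  0.21623789] [ 0.57759821 -0.0193109   0.21621756] [-0.50348498 -0.49649107  0.50350446 -0.49647029] -0.014028197875318976 [ 0.28009595  0.64707179 -1.52483684] 0.14341189816523314 21.0
```

View pics/c8.png

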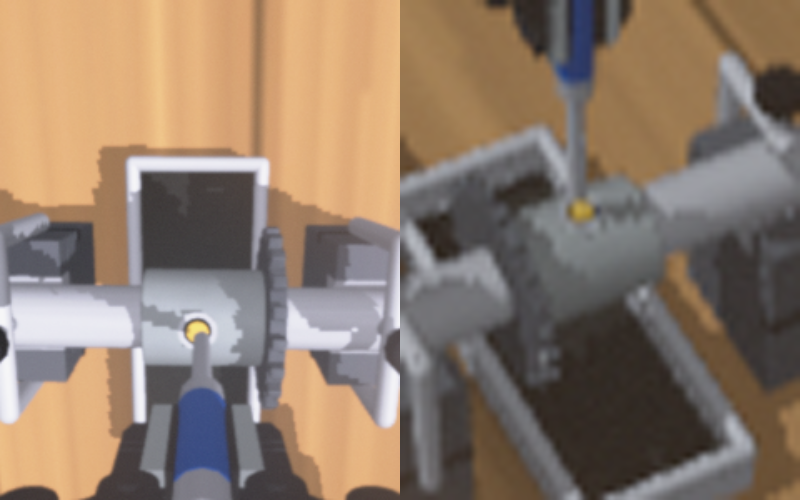

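Wrist crop: the punch tip at about (201,338) sits just over the brass pin at (198,330). The scene crop shows the tip over the pin. Zooming in to measure the lateral offset.

Run:
```python
from h import *
z=np.load("pics/w8.npz");c=cam("wrist",(z["p"],z["q"]))
a=cv2.imread("pics/w8.png");b=cv2.imread("pics/s8.png")
u,v=proj(c,[.577,-.0195,.1195])[0];print(u,v)
A=cv2.resize(a[180:240,298:338],(400,600),interpolation=0)
B=cv2.resize(b[160:205,295:325],(400,600),interpolation=0)
cv2.imwrite("pics/c9.png",np.hstack([A,B]))
print("tip expect wrist",proj(c,[z["p"]-[0,0,.0863]]), "scene pin/tip", proj(cam("scene"),[[.5768,-.0196,.1195],[.5768,-.0196,.130]]))
```

```text
317.9093819379077 199.38983245084668
tip expect wrist [[318.64853767 203.38799276]] scene pin/tip [[305.88273007 190.21100788]
 [305.83403261 187.59383007]]
```

View pics/c9.png

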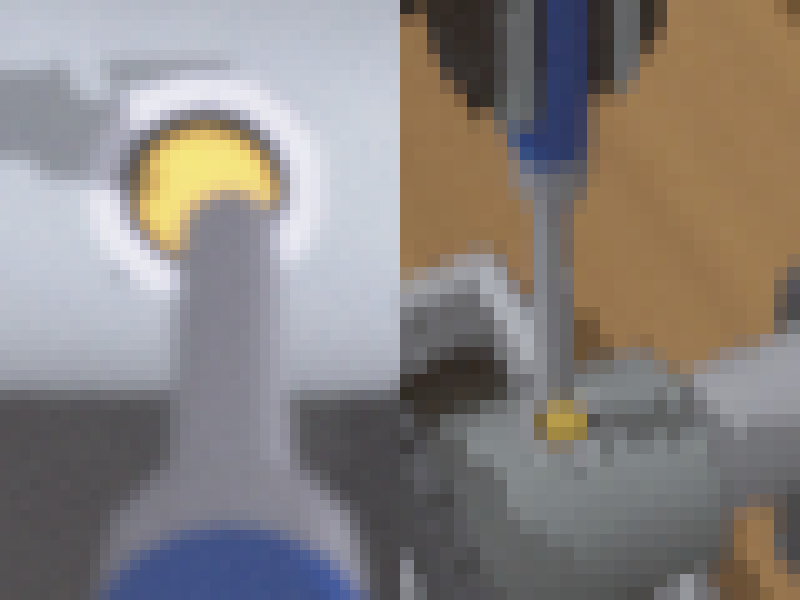

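In the wrist view the tip is about 2.3 px (1.4 mm) too far +x. The scene view agrees, with the tip about 0.5 px left. I'll compute the y offset, correct, and look again.

Run:
```python
from h import *
z=np.load("pics/w8.npz");c=cam("wrist",(z["p"],z["q"]))
pin=onz(c,[(298+20.7,180+18.8)],.1195)[0]; tip=onz(c,[(298+23.1,180+19.3)],.1289)[0]-[0,.0035,0]
print(pin,tip,pin-tip)
x,y,zz=sensors.state()["ee_pos"]
goto([x-.0014,y,zz-.004],.05,3);robot.pause(.1)
s=sensors.state();print(s["ee_pos"],s["ft_force"],s["clock"])
snap("wrist","w9");snap("scene","s9")
a=cv2.imread("pics/w9.png");b=cv2.imread("pics/s9.png")
cv2.imwrite("pics/c10.png",np.hstack([cv2.resize(a[180:240,298:338],(400,600),interpolation=0),cv2.resize(b[160:205,320:350],(400,600),interpolation=0)]))
```

```text
[ 0.57757622 -0.01906486  0.1195    ] [ 0.57932861 -0.02018768  0.1289    ] [-0.0017524   0.00112282 -0.0094    ]
[ 0.57633489 -0.01932865  0.21229882] [-0.23349482  0.27280552 -1.69989133] 22.25
```

View pics/c10.png

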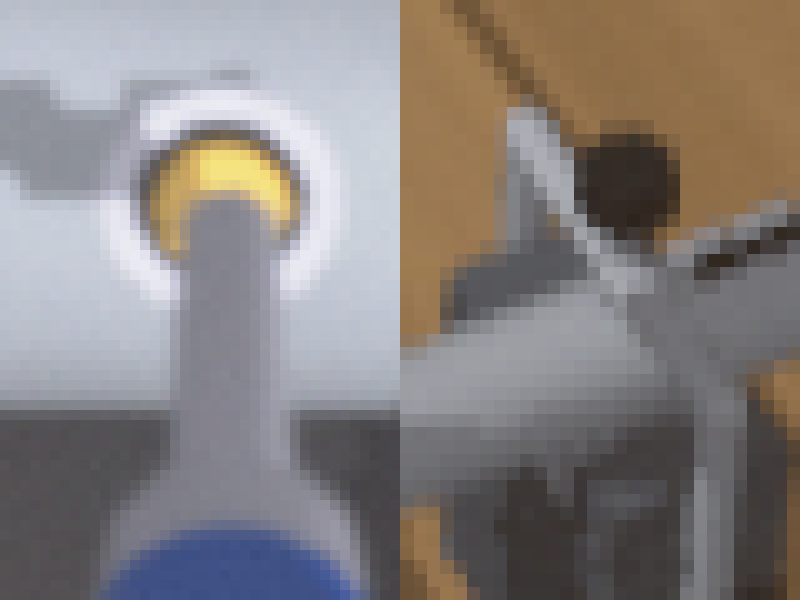

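Run:
```python
from h import *
z=np.load("pics/w9.npz");c=cam("wrist",(z["p"],z["q"]))
pin=onz(c,[(298+22.4,180+21.5)],.1195)[0]; tip=onz(c,[(298+23.2,180+19.2)],.125)[0]-[0,.0035,0]
print(pin-tip)
x,y,zz=sensors.state()["ee_pos"]
goto([x-.0005,y+.0005,zz-.0025],.05,3);robot.pause(.1)
s=sensors.state();print(s["ee_pos"],s["ft_force"],s["clock"])
snap("wrist","w10");snap("scene","s10")
a=cv2.imread("pics/w10.png");b=cv2.imread("pics/s10.png")
cv2.imwrite("pics/c11.png",np.hstack([cv2.resize(a[180:240,298:338],(400,600),interpolation=0),cv2.resize(b[160:205,295:325],(400,600),interpolation=0)]))
```

```text
[-0.00060533  0.00018312 -0.0055    ]
[ 0.57570313 -0.01880451  0.20965075] [-0.28444639  0.27551437 -1.38094315] 23.2
```

View pics/c11.png

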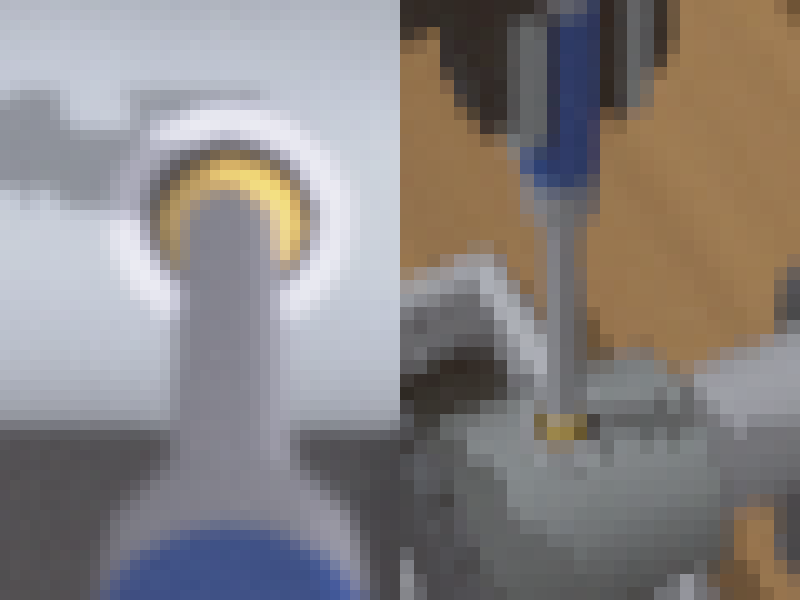

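The tip is now centred on the pin in both views, to within 0.3 mm. I'll push in stages with a force guard.

Run:
```python
from h import *
x,y=.5758,-.0187
for z in(.204,.199,.190,.178,.167,.157):
    r=robot.move_straight([x,y,z],max_speed=.04,threshold=28)
    s=sensors.state();print(z,r,s["ee_pos"].round(4),s["ft_force"].round(1),round(s["width"],3),s["clock"])
    if r: break
snap("wrist","w11");snap("scene","s11")
a=cv2.imread("pics/w11.png");b=cv2.imread("pics/s11.png")
cv2.imwrite("pics/c12.png",np.hstack([cv2.resize(a[130:280,270:370],(400,600),interpolation=2),cv2.resize(b[130:250,270:350],(400,600),interpolation=2)]))
```

```text
0.204 False [ 0.576  -0.0187  0.204 ] [0.7 0.1 0.2] 0.146 23.5917
0.199 False [ 0.5767 -0.0188  0.1999] [0.6 0.1 3.9] 0.147 23.8667
0.19 False [ 0.5765 -0.0188  0.1907] [0.7 0.8 3.5] 0.149 24.2417
0.178 False [ 0.5764 -0.0188  0.1784] [1.4 0.9 4.2] 0.144 24.6917
0.167 False [ 0.5747 -0.0186  0.1659] [-0.3 -0.4 -0.7] 0.141 25.1167
0.157 False [ 0.575  -0.0186  0.156 ] [ 0.1 -1.3 -1.1] 0.146 25.5167
```

View pics/c12.png

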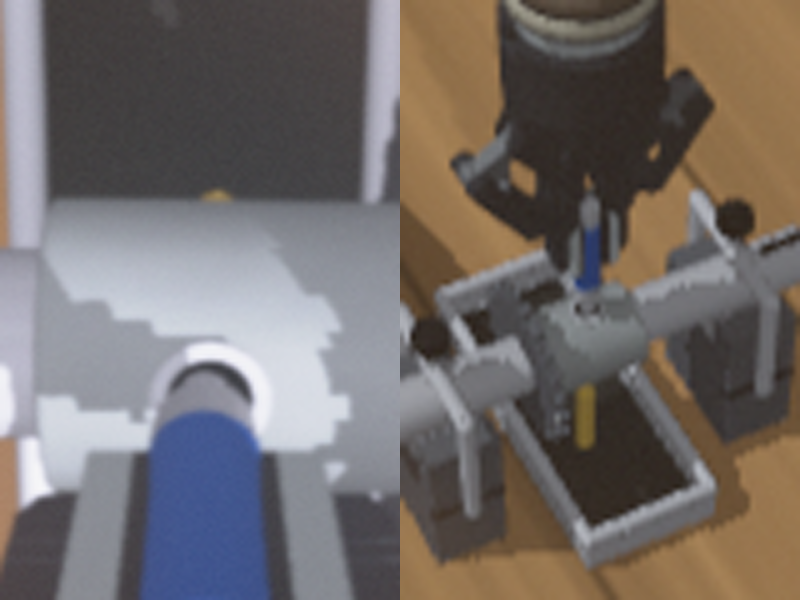

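Push force stayed at or below about 5 N and fell to zero, so the pin is out; it shows below the hub, over the tray. I'll retract and check.

Run:
```python
from h import *
x,y,z=sensors.state()["ee_pos"]
print(robot.move_straight([x,y,.215],max_speed=.12,threshold=15))
robot.move_straight([x,y,.255],max_speed=.2)
robot.move_straight([.5628,.2876,.255],max_speed=.22)
cmd=goto([.5628,.2876,.172],.12,2);robot.pause(.1)
s=sensors.state();print(s["ee_pos"],s["ft_force"],s["width"],s["clock"])
snap("wrist","w12");snap("scene","s12");snap("top","t12")
a=cv2.imread("pics/w12.png");b=cv2.imread("pics/s12.png")
cv2.imwrite("pics/c13.png",np.hstack([cv2.resize(a[130:280,270:370],(400,600),interpolation=0),cv2.resize(b[130:250,270:350],(400,600),interpolation=2)]))
cv2.imwrite("pics/c14.png",cv2.resize(b[220:320,330:430],(600,600),interpolation=2))
```

```text
False
[0.56232626 0.28738024 0.17106477] [0.63626633 0.56080622 0.02201453] 0.14260678497002957 29.5833
```

View pics/c13.png

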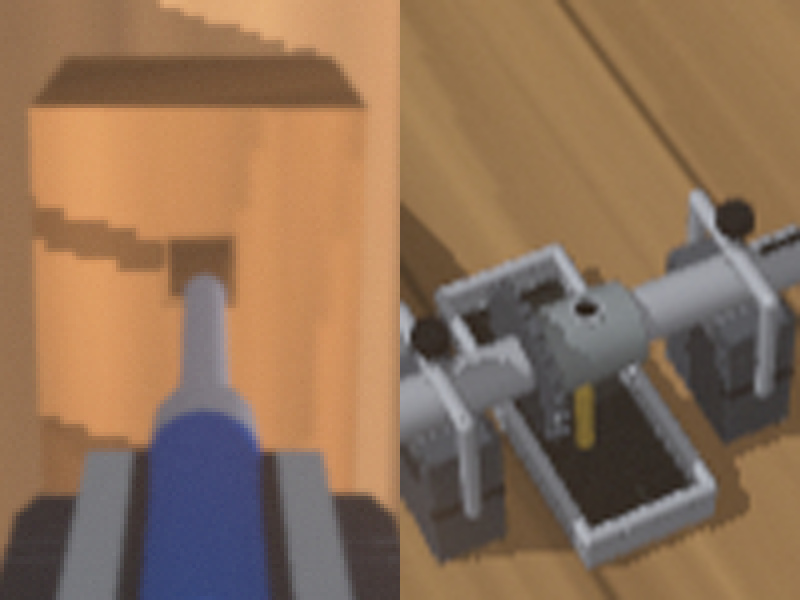

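View pics/c14.png

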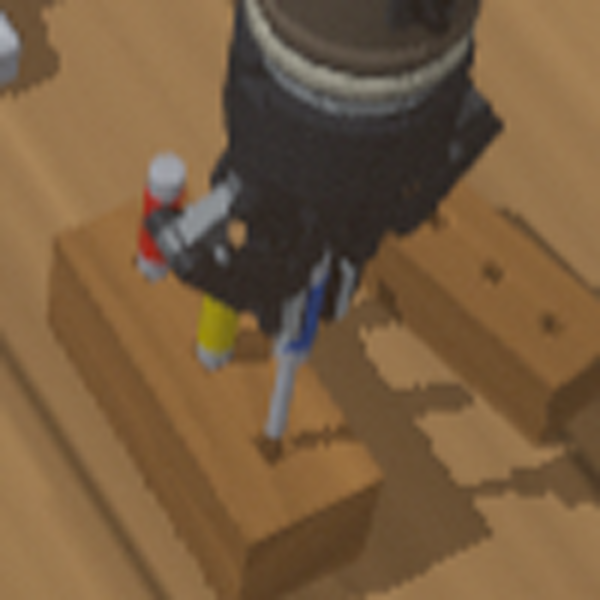

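The right crop shows the hub hole empty and the pin standing in the tray. The left crop shows the tip lined up with the empty rack hole. I'll verify both numerically, then insert.

Run:
```python
from h import *
print("pin bottom px if on tray floor",proj(cam("scene"),[[.576,-.0195,.003],[.576,-.0195,.024]]),"seen 307,219.4")
z=np.load("pics/w12.npz");c=cam("wrist",(z["p"],z["q"]))
hole=onz(c,[(270+202/4,130+238/4),(270+202/4,130+305/4)],.07);tip=onz(c,[(270+205/4,130+275/4)],.0838)[0]-[0,.0035,0]
print(hole,hole.mean(0)-tip)
```

```text
pin bottom px if on tray floor [[306.66012815 217.05475063]
 [306.5785223  212.46740355]] seen 307,219.4
[[0.56368436 0.29338139 0.07      ]
 [0.56351003 0.28060358 0.07      ]] [-5.76399030e-04  7.86977125e-05 -1.38000000e-02]
```

Run:
```python
from h import *
r=robot.move_straight([.5623,.2876,.120],max_speed=.08,threshold=10);s=sensors.state();print(r,s["ee_pos"],s["ft_force"])
if not r:
    r=robot.move_straight([.5627,.2876,.0968],max_speed=.06,threshold=10);s=sensors.state();print(r,s["ee_pos"],s["ft_force"],s["width"],s["clock"])
snap("wrist","w13");snap("scene","s13")
a=cv2.imread("pics/w13.png");b=cv2.imread("pics/s13.png")
cv2.imwrite("pics/c15.png",np.hstack([cv2.resize(a[130:330,250:390],(400,571),interpolation=2),cv2.resize(b[230:330,340:410],(400,571),interpolation=2)]))
```

```text
False [0.56256789 0.28770451 0.12002362] [-0.04072802  0.12492714 -0.39617927]
True [0.56270793 0.28761533 0.09732331] [-0.9286061   0.27928946  3.62487831] 0.14071587142362155 30.9333
```

View pics/c15.png

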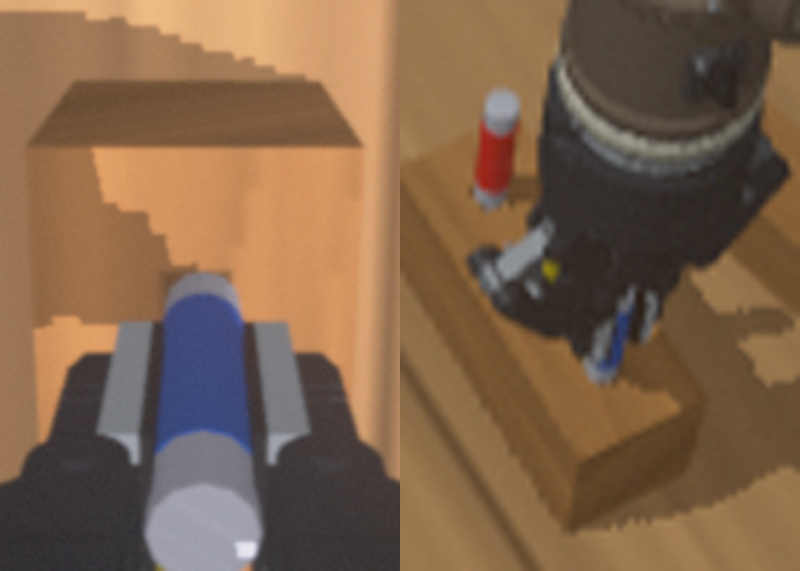

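Contact came at TCP z 0.0973, the same height as when it was picked up, so the shoulder is on the rack. Release, withdraw and check.

Run:
```python
from h import *
effector.gripper_to(.45);robot.pause(.2)
x,y,z=sensors.state()["ee_pos"]
robot.move_straight([x,y,.20],max_speed=.12)
robot.reach([.5629,.2111,.29],down(0));robot.pause(.1);snap("wrist","w14")
robot.reach([.40,.22,.38],down(0)); robot.pause(.1);snap("scene","s14");snap("top","t14")
s=sensors.state();print(s["ft_force"],s["width"],s["clock"])
a=cv2.imread("pics/w14.png");b=cv2.imread("pics/s14.png")
cv2.imwrite("pics/c16.png",np.hstack([cv2.resize(a[50:230,260:380],(400,600),interpolation=2),cv2.resize(b[130:340,270:410],(400,600),interpolation=2)]))
z=np.load("pics/w14.npz");c=cam("wrist",(z["p"],z["q"]))
h=cv2.cvtColor(a,cv2.COLOR_BGR2HSV);m=((h[...,1]<50)&(h[...,2]>150)).astype(np.uint8);m[230:]=0;m[:,:280]=0;m[:,360:]=0
n,_,st,ce=cv2.connectedComponentsWithStats(m)
for i in range(1,n):
    if st[i,4]>60: print(ce[i],st[i],onz(c,[ce[i]],.14))
```

```text
[-0.0370803   1.30309844  1.25917331] 0.4495176314741314 34.2833
[322.44852941  89.86397059] [314  81  18  19 272] [[0.56374004 0.287261   0.14      ]]
[320.22566372 145.52212389] [312 137  17  18 226] [[0.56198484 0.24300984 0.14      ]]
[319.53535354 196.94444444] [312 190  16  15 198] [[0.56140257 0.19830288 0.14      ]]
```

View pics/c16.png

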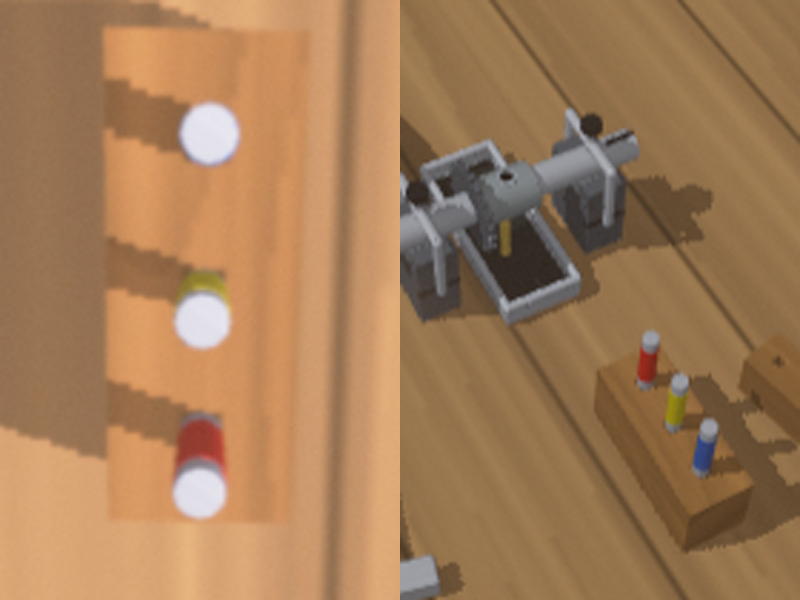

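View pics/t14.png

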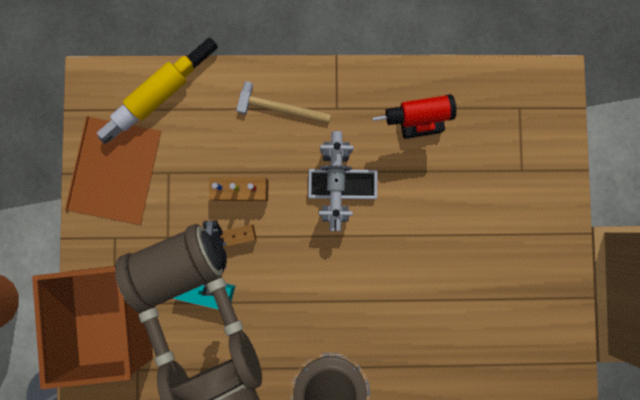

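All three punches are seated at equal height, the pin stands in the tray, and the arm is clear. Handing in.

Run:
```python
from rig import order,sensors
order.hand_in();print(sensors.state()["clock"])
```

```text
the job is handed in; nothing more can be done
the job is handed in; nothing more can be done
```

The job is done and handed in at about 34 s of the 72 s allowed. I slid the steel tray squarely under the hub, pushed the brass pin out with the blue punch, and put the punch back in its own hole in the large brown rack.

- **Pin:** The push force stayed at about 5 N and fell to zero as the pin came free. The last scene picture shows the hub's hole empty and the pin standing upright on the tray floor.
- **Blue punch:** It touched down at the same height as when I picked it up, TCP z 0.0973 m, so its shoulder is on the rack. Its head ended about 1 mm from its starting spot, within the hole's play.
- **Other tools:** The red and yellow punches measured within 0.2 mm of where they started. In the last top picture the hammer and drill look unmoved.
- **Disagreement found:** My first aim had the punch tip about 1.5 mm off the pin, as seen in both the wrist and scene pictures. I corrected it from those pictures before pushing.

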